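# Hold a circuit board against the sprung contact bar of a measuring stage

### The job

Pick the circuit board up off the rubber pad, lay it flat on the steel stage plate between the two guide rails with its row of brass edge contacts towards the sprung brass bar, and press it squarely against the bar until the bar is about half-way in (about 9 N). Keep it steadily pressed like that for at least three seconds so that a colleague can screw it down, and finish while still holding it there: do not let go. Never drive the bar to its end stop, and leave the jar, the screwdriver and the computer mouse where they are.

Things in the scene. Friction and masses are not known exactly. Their poses are not given: they have to be found in the camera images.
- heatsink (a point): Centre of the dark finned heat-sink block fixed upright in the middle of the circuit board: the place to grasp the board. Block 40 (board x) x 30 (board y) x 36 mm high, plus 3 mm of fins on top; this point is over the board's middle, 26 mm above its underside. Axes as board.
- board_edge (a point): Middle of the board's front edge, the one with the row of brass contacts: 55 mm along the board's +x from its middle, 4 mm above its underside. Same axes as the board.
- stage: Steel stage plate on a grey base, fixed to the bench. Origin at the centre of its underside, on the bench; its flat top, 260 (x) x 230 (y) mm, is 50 mm above. The pressing direction is the stage's +x: the sprung bar lies across the plate at x = +55 mm, and behind it a fixed aluminium block 20 mm high at x = +102 to +122 mm.
- bar_face (a point): Middle of the face of the sprung bar that the board is pressed against (the side facing -x of the stage), 5 mm above the plate top. The brass bar is 108 mm long (y), 16 mm thick (x), and its top is 17 mm above the plate. It moves with the bar; at rest it is at x = +55 mm in the stage's frame. Same axes as the stage.
- bar (a joint): How far the sprung bar is pushed in along the stage's +x, in m: 0 at rest, 0.024 at the end stop. Its spring pushes back with 3 N at 0, rising by 0.5 N per mm: 9 N at 0.012 (half-way), 15 N at the end stop. It springs back when let go.
- pad: Black rubber pad fixed to the bench, 170 (x) x 150 (y) x 12 mm; origin at the centre of its underside. The board starts lying on it.
- board: Green circuit board on an aluminium base plate, 110 (x) x 90 (y) x 8 mm thick, 0.25 to 0.5 kg in all, low components near its edges (up to 13 mm high). Origin at the centre of its underside; +x points to the edge with the row of brass contacts, z up. It starts flat on the rubber pad.
- jar: Small glass screw jar with a steel lid, 48 mm across, 55 mm high, standing on the bench; origin at the centre of its underside. Leave alone.
- screwdriver: Screwdriver with a black handle, 170 mm long, lying on the bench. Leave alone.
- mouse: Beige computer mouse, 100 x 58 x 30 mm, on the bench; origin at the centre of its underside. Leave alone.
- guides (a point): Point on the plate top midway between the two dark steel guide rails, which run along the stage's x on the plate. Rails 8 mm high, 16 mm wide, inner faces 51 mm to either side (a 90 mm board has 6 mm free each side), reaching 75 mm to either side along x. This point is at x = -37 mm, y = 0, z = 50 mm in the stage's frame. Same axes as the stage.
There are look-alikes about, which are no part of the job. What is meant by the board is not blue, and is the smaller of those in its own colour.

How it is judged:
By the outcome, as a careful person would: the job done as asked, in the order asked, and still so for the second after the job is handed in, while the arm keeps its last pose, push and grip.
It also fails if it takes over 51 s, if anything falls off the work surface, if the arm or the gripper's body presses on something with over 40 N, if the wrist force passes 120 N, or if a joint passes its speed limit or range.

### The arm

A 6-joint arm with a two-finger parallel gripper is mounted at the origin on the work surface. World frame = base frame: x ahead of the robot, y to its left, z up, the work surface at z = 0. Lengths are in m, angles in rad, forces in N, time in s.
With the tool pointing down it reaches from about 0.3 to 0.875 m from the base axis. Payload 6.4 kg.
Tool frame: the origin (TCP) lies midway between the tips of the shut fingers; the grasp point (between the pads) lies 19 mm behind it (ctrl.pinch_z is the distance from the TCP to the grasp point, in m); z points along the fingers, y is the line along which they close (so a half turn about z gives the same grasp; the last joint's range is limited). The gripper opens to 85 mm and grips with 20 to 120 N. Pads are 22 mm wide; open, the fingers measure 114 mm over their backs; the gripper's body (76 mm by 85 mm) begins 54 mm behind the grasp point. The pads swing forward as they close: fully open they stand 13 mm farther back than shut.
Start: joints at [-1.312, 0.181, 1.607, -0, 1.354, -0.206], TCP at [0.258, -0.514, 0.231] pointing down, gripper open.
Joint ranges: [-2.99, 2.99], [-0.89, 2.07], [0.3, 2.58], [-1.14, 4.28], [0, 2.63], [-3.12, 3.12]. Speed limits (rad/s): [2.57, 2.57, 3.01, 3.14, 3.14, 3.14].

### API

Orientations are given as a unit quaternion [w, x, y, z].
In Python, from bench import ctrl gives the robot as it stands.
- The arm moves only by the tool apply_moves, never from a script. Its argument "moves" is a list of rows, each an object with "jaw": the opening, from 0 (shut) to 1 (fully open); "offset": the shift along the tool's x, y, z in mm, a list of three; "rot": the turn, a rotation vector about the tool's x, y, z in degrees, a list of three. In form: [{"jaw": jaw, "offset": [dx, dy, dz], "rot": [ax, ay, az]}, ...]. A call has exactly 5 rows; each row shifts and turns the commanded pose from where the row before left it, along the tool's axes as they then stand; what a row does not reach is not made up. A row lasts 1/8 s, in which the tool goes at most 62.5 mm and 10.7 degrees, less where a joint would pass 70% of its speed; a pose out of reach is approached as far as the arm can. A call is refused whole if a number of a shift passes 62.5 or a number of a turn 10.7, either way. A call with a gripper value outside its range is refused whole. The fingers move at their own pace and stop on an object; the grip force is fixed at half the most. Time passes only in rows, so rows that do not move let the fingers close, or fill a call up. It gives the time, the measured TCP pose, the force, the opening and the grip force at its end, in the units of the state.
- ctrl.get_obs(): the state, without advancing time (a new reading comes with each control period).
- ctrl.camera(name): name is "scene" or "top"; returns (picture, depth): 384x512x3 uint8, red, green, blue; 384x512 float32, m along the optical axis (not along the pixel's ray), 0 where there is no reading.
- ctrl.camera_params(name): a dict with "K" (3x3 intrinsics, pixels), "cam_to_world" (4x4, takes a point from camera to world coordinates). Camera axes: x right, y down, z forward; pixel columns grow to the right and rows downward; lengths in m; the calibration is good to about 2 mm. A picture is of the moment at which its call begins. camera_params takes no time and is no camera call.
- ctrl.hand_in(): hands the job in; it is judged then, once.
Trained networks look in the newest picture that a camera, given by its name, has taken for a name from the list of things; names that differ only in an ending like _2 or _b are one class to them, and where a whole thing is asked for, a point or a joint stands for the part that bears it (a point fixed in the world has none). Each returns a list of dicts, best first, with "score" (0 to 1); they miss things now and then, are a little off and sometimes report something else, mostly with a low value. They report only what shows in the picture. A call takes as long as a camera call. They do not tell look-alikes from the thing itself.
- ctrl.outline_of(camera, target): "region" (384x512 bool, what is visible of it) and "position" ([column, row] in pixels, amid what is visible of it).
The state is a dict: "time_s": time; "q": joint angles; "dq": joint speeds; "joint_efforts": joint torques, N m; "eef_pos": TCP position; "eef_rot": TCP orientation; "wrist_force": force on the tool from outside, world axes, zero at the start; "torque": the same for the moment, N m; "opening": opening from 0.0 (shut) to 1.0 (fully open); "grasp_force": force on a finger pad.
Only numpy, scipy, OpenCV 4.12 (cv2) and the standard library are available. Lean on these libraries where they do the work, as an engineer would, in place of code of your own. Each camera call takes 0.05 s, during which the arm holds its last target. There are 200 camera calls.

## Working session

There is one attempt and no reset: what is moved stays moved. The work goes in short steps, Python scripts to look and compute and a tool call to move; the robot and the scene stay as the last step left them, time stands still between calls to the robot, and variables do not carry over. Pictures are saved under pics/ and viewed, at most 10 in all, crops included, and the job is handed in when it is done.

Besides the shell and the picture viewer there is one more tool, called after ">>>" in YAML: its name, and indented under it one key for each argument. apply_moves: Moves the arm, as the interface text tells. Its arguments: {"type":"object","properties":{"moves":{"type":"array"}},"required":["moves"]}

```bash
mkdir -p pics; cat > h.py <<'E'
import numpy as np, cv2
from bench import ctrl
def cloud(cam,d):
    P=ctrl.camera_params(cam);K=np.array(P["K"]);T=np.array(P["cam_to_world"])
    v,u=np.indices(d.shape);X=np.stack([(u-K[0,2])/K[0,0]*d,(v-K[1,2])/K[1,1]*d,d],-1)
    return X@T[:3,:3].T+T[:3,3]
E
python3 - <<'E'
from h import *
for c in ["scene","top"]:
    p,d=ctrl.camera(c);cv2.imwrite(f"pics/{c}0.png",p[...,::-1]);np.savez(f"{c}0.npz",p=p,W=cloud(c,d),d=d)
    W=cloud(c,d)
    for n in ["board","heatsink","stage","bar","pad"]:
        for r in ctrl.outline_of(c,n)[:4]:
            m=r["region"]&(d>0); print(c,n,round(r["score"],2),np.round(r["position"]),m.sum(),np.round(np.median(W[m],0),3) if m.any() else None)
o=ctrl.get_obs();print(o["eef_pos"],o["eef_rot"],o["time_s"],ctrl.pinch_z)
E
```

```text
scene board 0.9 [370. 167.] 1028 [0.283 0.233 0.01 ]
scene board 0.77 [380. 274.] 2633 [0.751 0.232 0.011]
scene board 0.7 [356. 212.] 812 [0.523 0.185 0.019]
scene heatsink 0.94 [370. 169.] 1068 [0.281 0.233 0.011]
scene heatsink 0.85 [356. 210.] 762 [0.524 0.186 0.019]
scene heatsink 0.7 [380. 278.] 2594 [0.751 0.232 0.011]
scene stage 0.67 [228. 202.] 4685 [ 0.572 -0.206  0.048]
scene stage 0.6 [154. 203.] 471 [ 0.593 -0.458  0.026]
scene bar 0.87 [225. 205.] 300 [ 0.608 -0.208  0.062]
top board 0.96 [141. 272.] 1362 [0.275 0.242 0.012]
top board 0.81 [160. 202.] 972 [0.506 0.183 0.021]
top board 0.65 [150. 136.] 1773 [0.722 0.231 0.014]
top board 0.63 [146. 204.] 1491 [0.488 0.21  0.011]
top heatsink 0.77 [146. 135.] 1808 [0.723 0.231 0.013]
top heatsink 0.73 [142. 270.] 1404 [0.276 0.243 0.012]
top heatsink 0.58 [163. 200.] 916 [0.504 0.181 0.021]
top stage 0.89 [285. 189.] 5707 [ 0.538 -0.211  0.05 ]
top stage 0.61 [162. 199.] 839 [0.506 0.181 0.021]
top pad 0.7 [146. 211.] 1361 [0.486 0.213 0.011]
[ 0.25775384 -0.5140252   0.23132642] [ 2.11295667e-05  9.73115880e-01  2.30316050e-01 -1.37735079e-05] 0.6 0.0187
```

View pics/top0.png

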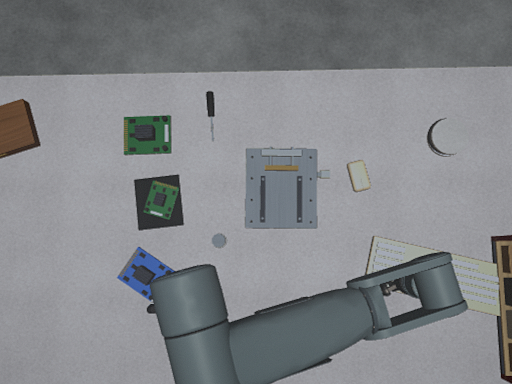

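View pics/scene0.png

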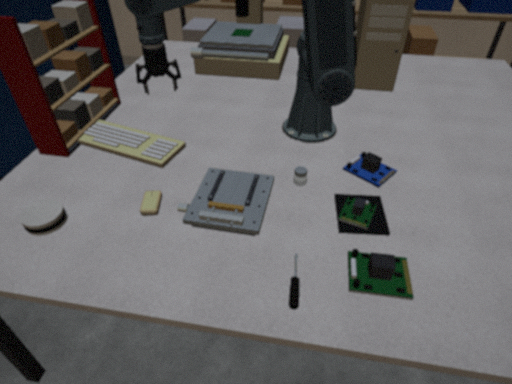

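Candidates in the top view are the blue board (143,272), the large green board (147,134) and the small green board on the pad (160,201). In the scene view there is also a green item far back at (242,33). The description points to the small green one on the pad, so I'll check it close up and measure it.

```bash
python3 - <<'E'
from h import *
t=np.load("top0.npz");s=np.load("scene0.npz")
a=cv2.resize(t["p"][170:235,130:195],(400,400),interpolation=cv2.INTER_CUBIC)
b=cv2.resize(s["p"][185:240,330:385],(400,400),interpolation=cv2.INTER_CUBIC)
cv2.imwrite("pics/crop.png",np.hstack([a,b])[...,::-1])
# rectified stage+board views (top camera), world mm grid on given planes
W=t["W"]
def rect(sel,name):
    r=cv2.minAreaRect((W[sel][:,:2]*1000).astype(np.float32));print(name,sel.sum(),np.round(r[0],1),np.round(r[1],1),round(r[2],2))
X,Y,Z=W[...,0],W[...,1],W[...,2]
hsv=cv2.cvtColor(t["p"],cv2.COLOR_RGB2HSV)
near=(abs(X-.506)<.1)&(abs(Y-.183)<.1)
g=near&(hsv[...,1]>80)&(hsv[...,0]>40)&(hsv[...,0]<85)&(Z<.03);rect(g,"green")
hs=near&(Z>.043);rect(hs,"heatsink");print(np.median(W[hs],0))
br=near&(hsv[...,1]>70)&(hsv[...,0]<35)&(hsv[...,2]>70);print("brass",br.sum(),W[br].mean(0))
st=(abs(X-.55)<.2)&(abs(Y+.21)<.17)
rect(st&(Z>.046)&(Z<.054),"plate")
rect(st&(Z>.0555)&(Z<.061)&(X<.575),"rails")
bb=st&(hsv[...,1]>90)&(hsv[...,0]<30)&(Z>.05);rect(bb,"bar");print(np.median(W[bb],0))
rect(st&(Z>.066)&(X>.62),"block"); print(ctrl.camera_params("top")["cam_to_world"])
E
```

```text
green 583 [508.6 188.2] [ 94.1 109.9] 73.34
heatsink 127 [507.7 185.3] [31.7 40.2] 73.64
[0.5066755  0.18441876 0.05589562]
brass 28 [0.55792624 0.17112802 0.01991646]
plate 3547 [ 537.7 -208. ] [227.9 260. ] 88.37
rails 424 [ 492.5 -207.9] [225.  164.1] 89.18
bar 132 [ 600.6 -209.5] [102.8  12.5] 88.62
[ 0.60057929 -0.20936605  0.06753709]
block 211 [ 641.  -211.8] [125.3  39.3] 89.11
[[-0.01397052 -0.99267051  0.12004197  0.33291795]
 [-0.99971513  0.01619031  0.01753637 -0.14595995]
 [-0.01935135 -0.11976278 -0.99261392  1.60553696]
 [ 0.          0.          0.          1.        ]]
```

View pics/crop.png

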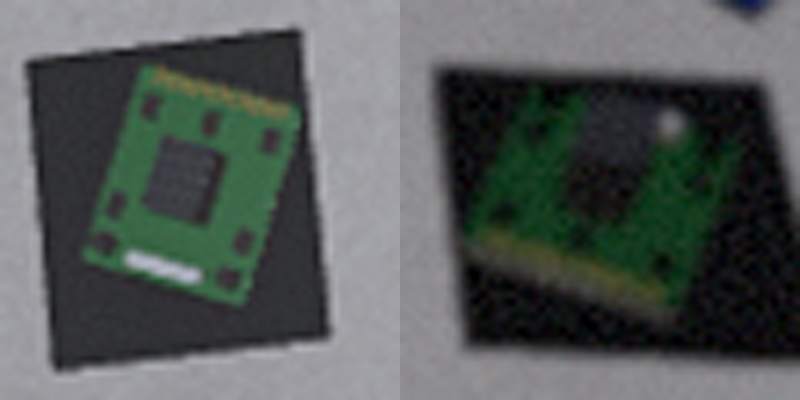

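The crop shows the small green board on the black pad. Its brass contacts face away from the robot (left crop, top edge around (220,95)) and the heat sink is at (183,180), so this is the right board at yaw ≈ -16.5°.

```bash
cat >> h.py <<'E'
def yaw():
    from scipy.spatial.transform import Rotation as R
    o=ctrl.get_obs();w,x,y,z=o["eef_rot"];M=R.from_quat([x,y,z,w]).as_matrix()
    return np.array(o["eef_pos"]),np.degrees(np.arctan2(M[1,0],M[0,0])),M
def plan(pos,yw,n):
    p,t,M=yaw();d=(np.array(pos)-p)*1000/n;dt=(yw-t)/n
    print("at",np.round(p,4),round(t,2),"tool z",np.round(M[:,2],3))
    for i in range(n):
        a=np.radians(t+i*dt);c,s=np.cos(a),np.sin(a)
        print(np.round([d[0]*c+d[1]*s,d[0]*s-d[1]*c,-d[2]],1),"rz",round(-dt,2))
E
python3 -c "
from h import *
plan([.5085,.1865,.13],-16.5,15)"
```

```text
at [ 0.2578 -0.514   0.2313] 26.63 tool z [-0. -0. -1.]
[ 35.9 -34.3   6.8] rz 2.88
[ 34.1 -36.    6.8] rz 2.88
[ 32.3 -37.7   6.8] rz 2.88
[ 30.3 -39.2   6.8] rz 2.88
[ 28.3 -40.7   6.8] rz 2.88
[ 26.2 -42.1   6.8] rz 2.88
[ 24.1 -43.4   6.8] rz 2.88
[ 21.9 -44.5   6.8] rz 2.88
[ 19.6 -45.6   6.8] rz 2.88
[ 17.3 -46.5   6.8] rz 2.88
[ 15.  -47.3   6.8] rz 2.88
[ 12.6 -48.    6.8] rz 2.88
[ 10.2 -48.6   6.8] rz 2.88
[  7.7 -49.    6.8] rz 2.88
[  5.2 -49.3   6.8] rz 2.88
```

>>> apply_moves:
  moves:
    - {"jaw":1,"offset":[36,-34,5],"rot":[0,0,2.9]}
    - {"jaw":1,"offset":[34,-36,5],"rot":[0,0,2.9]}
    - {"jaw":1,"offset":[32,-38,5],"rot":[0,0,2.9]}
    - {"jaw":1,"offset":[30,-39,5],"rot":[0,0,2.9]}
    - {"jaw":1,"offset":[28,-41,5],"rot":[0,0,2.9]}

```text
time_s: 1.23
eef_pos: [0.3411, -0.2794, 0.2064]
eef_rot: [0.0, 0.995, 0.105, 0.0]
wrist_force: [-0.4, 0.6, 0.7]
opening: 0.999
grasp_force: 0.0
```

>>> apply_moves:
  moves:
    - {"jaw":1,"offset":[26,-42,7],"rot":[0,0,2.9]}
    - {"jaw":1,"offset":[24,-43,7],"rot":[0,0,2.9]}
    - {"jaw":1,"offset":[22,-44,7],"rot":[0,0,2.9]}
    - {"jaw":1,"offset":[20,-45,7],"rot":[0,0,2.9]}
    - {"jaw":1,"offset":[17,-46,7],"rot":[0,0,2.9]}

```text
time_s: 1.85
eef_pos: [0.4255, -0.048, 0.1715]
eef_rot: [0.0, 1.0, -0.022, 0.001]
wrist_force: [0.3, -1.4, -0.1]
opening: 1.002
grasp_force: 0.0
```

>>> apply_moves:
  moves:
    - {"jaw":1,"offset":[15,-47,7],"rot":[0,0,2.9]}
    - {"jaw":1,"offset":[13,-48,7],"rot":[0,0,2.9]}
    - {"jaw":1,"offset":[10,-48,7],"rot":[0,0,2.9]}
    - {"jaw":1,"offset":[8,-48,7],"rot":[0,0,2.9]}
    - {"jaw":1,"offset":[5,-48,7],"rot":[0,0,2.9]}

```text
time_s: 2.48
eef_pos: [0.51, 0.1822, 0.1363]
eef_rot: [-0.0, 0.989, -0.147, 0.0]
wrist_force: [1.0, 0.0, 0.2]
opening: 1.0
grasp_force: 0.0
```

```bash
python3 - <<'E'
from h import *
plan([.5085,.1865,.026],-16.5,3)
p,d=ctrl.camera("scene");W=cloud("scene",d)
cv2.imwrite("pics/s1.png",cv2.resize(p[110:270,280:440],(640,640),interpolation=cv2.INTER_CUBIC)[...,::-1])
X,Y,Z=W[...,0],W[...,1],W[...,2]
hs=(abs(X-.508)<.04)&(abs(Y-.186)<.04)&(Z>.05)&(Z<.065)
print(hs.sum(),W[hs].mean(0),W[hs].min(0),W[hs].max(0)) if hs.any() else 0
print(ctrl.get_obs()["time_s"])
E
```

```text
at [0.51   0.1822 0.1363] -16.95 tool z [ 0.001 -0.    -1.   ]
[-0.9 -1.2 36.8] rz -0.15
[-0.9 -1.2 36.8] rz -0.15
[-0.9 -1.2 36.8] rz -0.15
103 [0.51056784 0.18667986 0.0551151 ] [0.48520713 0.16861824 0.05089525] [0.53212988 0.20538555 0.06100545]
2.525
```

View pics/s1.png

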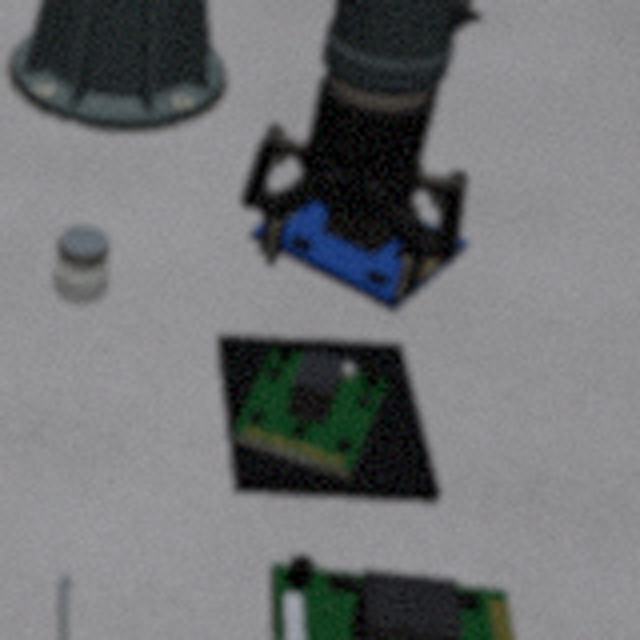

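The gripper hovers above and its fingers at (262,240) and (430,265) line up with the board's y axis. The board at (310,400) hasn't moved. Descending now.

>>> apply_moves:
  moves:
    - {"jaw":1,"offset":[-1,-2,30],"rot":[0,0,-0.4]}
    - {"jaw":1,"offset":[-1,-2,30],"rot":[0,0,0]}
    - {"jaw":1,"offset":[0,0,30],"rot":[0,0,0]}
    - {"jaw":1,"offset":[0,0,20],"rot":[0,0,0]}
    - {"jaw":1,"offset":[0,0,4],"rot":[0,0,0]}

```text
time_s: 3.15
eef_pos: [0.5075, 0.1847, 0.0209]
eef_rot: [0.0, 0.99, -0.143, -0.001]
wrist_force: [0.3, -0.9, -0.4]
opening: 0.994
grasp_force: 0.0
```

>>> apply_moves:
  moves:
    - {"jaw":0,"offset":[0,0,0],"rot":[0,0,0]}
    - {"jaw":0,"offset":[0,0,0],"rot":[0,0,0]}
    - {"jaw":0,"offset":[0,0,0],"rot":[0,0,0]}
    - {"jaw":0,"offset":[0,0,0],"rot":[0,0,0]}
    - {"jaw":0,"offset":[0,0,0],"rot":[0,0,0]}

```text
time_s: 3.78
eef_pos: [0.5097, 0.1851, 0.0235]
eef_rot: [-0.0, 0.99, -0.143, 0.001]
wrist_force: [-0.6, -0.1, 5.7]
opening: 0.343
grasp_force: 61.4
```

>>> apply_moves:
  moves:
    - {"jaw":0,"offset":[0,0,-5],"rot":[0,0,0]}
    - {"jaw":0,"offset":[0,0,-20],"rot":[0,0,0]}
    - {"jaw":0,"offset":[0,0,-30],"rot":[0,0,0]}
    - {"jaw":0,"offset":[0,0,-35],"rot":[0,0,0]}
    - {"jaw":0,"offset":[0,0,-30],"rot":[0,0,0]}

```text
time_s: 4.4
eef_pos: [0.508, 0.1848, 0.143]
eef_rot: [0.0, 0.99, -0.143, -0.001]
wrist_force: [0.7, -0.7, -3.7]
opening: 0.342
grasp_force: 60.1
```

```bash
python3 - <<'E'
from h import *
plan([.49,-.205,.15],-1.5,10)
o=ctrl.get_obs();print(o["wrist_force"],o["opening"])
E
```

```text
at [0.508  0.1848 0.143 ] -16.47 tool z [-0.001 -0.    -1.   ]
[ 9.3 37.9 -0.7] rz -1.5
[ 8.3 38.1 -0.7] rz -1.5
[ 7.3 38.3 -0.7] rz -1.5
[ 6.3 38.5 -0.7] rz -1.5
[ 5.3 38.7 -0.7] rz -1.5
[ 4.3 38.8 -0.7] rz -1.5
[ 3.3 38.9 -0.7] rz -1.5
[ 2.3 39.  -0.7] rz -1.5
[ 1.3 39.  -0.7] rz -1.5
[ 0.2 39.  -0.7] rz -1.5
[ 0.7043381  -0.70439913 -3.68505627] 0.3421989410288535
```

>>> apply_moves:
  moves:
    - {"jaw":0,"offset":[10,38,0],"rot":[0,0,-1.5]}
    - {"jaw":0,"offset":[9,38,0],"rot":[0,0,-1.5]}
    - {"jaw":0,"offset":[8,38,0],"rot":[0,0,-1.5]}
    - {"jaw":0,"offset":[7,38.5,0],"rot":[0,0,-1.5]}
    - {"jaw":0,"offset":[6,38.5,0],"rot":[0,0,-1.5]}

```text
time_s: 5.03
eef_pos: [0.5021, -0.0114, 0.1418]
eef_rot: [-0.0, 0.997, -0.078, -0.001]
wrist_force: [0.2, 0.6, -3.2]
opening: 0.344
grasp_force: 60.4
```

>>> apply_moves:
  moves:
    - {"jaw":0,"offset":[5,39,0],"rot":[0,0,-1.5]}
    - {"jaw":0,"offset":[4,39,0],"rot":[0,0,-1.5]}
    - {"jaw":0,"offset":[3,39,0],"rot":[0,0,-1.5]}
    - {"jaw":0,"offset":[2,39,0],"rot":[0,0,-1.5]}
    - {"jaw":0,"offset":[1,39,0],"rot":[0,0,-1.5]}

```text
time_s: 5.65
eef_pos: [0.4967, -0.2067, 0.1417]
eef_rot: [-0.001, 1.0, -0.012, -0.001]
wrist_force: [-0.1, -0.4, -2.7]
opening: 0.339
grasp_force: 60.3
```

>>> apply_moves:
  moves:
    - {"jaw":0,"offset":[0,0,10],"rot":[0,0,0]}
    - {"jaw":0,"offset":[0,0,15],"rot":[0,0,0]}
    - {"jaw":0,"offset":[0,0,10],"rot":[0,0,0]}
    - {"jaw":0,"offset":[0,0,0],"rot":[0,0,0]}
    - {"jaw":0,"offset":[0,0,0],"rot":[0,0,0]}

```text
time_s: 6.28
eef_pos: [0.4979, -0.2055, 0.1074]
eef_rot: [0.0, 1.0, -0.012, 0.0]
wrist_force: [-0.2, 0.3, -2.7]
opening: 0.344
grasp_force: 60.4
```

```bash
python3 - <<'E'
from h import *
plan([.51,-.207,.08],-1.5,3)
ims=[]
for c,(a,b,e,f) in dict(top=(130,250,225,345),scene=(140,240,170,290)).items():
    p,d=ctrl.camera(c);W=cloud(c,d);X,Y,Z=[W[...,i] for i in range(3)]
    np.savez(f"{c}2.npz",p=p,W=W,d=d)
    ims.append(cv2.resize(p[a:b,e:f],(400,400),interpolation=cv2.INTER_CUBIC))
    h=cv2.cvtColor(p,cv2.COLOR_RGB2HSV)
    near=(abs(X-.52)<.12)&(abs(Y+.207)<.09)
    g=near&(h[...,1]>80)&(h[...,0]>40)&(h[...,0]<85)
    print(c,g.sum())
    if g.any():
        print(W[g].min(0),W[g].max(0),np.median(W[g],0)); A=np.c_[W[g][:,:2],np.ones(g.sum())]
        print("plane",np.linalg.lstsq(A,W[g][:,2],rcond=None)[0]); print(cv2.minAreaRect((W[g][:,:2]*1000).astype(np.float32)))
cv2.imwrite("pics/s2.png",np.hstack(ims)[...,::-1])
o=ctrl.get_obs();print(o["wrist_force"],o["torque"])
E
```

```text
at [ 0.4979 -0.2055  0.1074] -1.42 tool z [ 0. -0. -1.]
[4.  0.4 9.1] rz 0.03
[4.  0.4 9.1] rz 0.03
[4.  0.4 9.1] rz 0.03
top 210
[ 0.4414597  -0.24800707  0.09528435] [ 0.4956195  -0.16145254  0.43124488] [ 0.46690212 -0.1867708   0.10392408]
plane [-0.16675608 -0.16053424  0.15706881]
((468.0190734863281, -205.1475830078125), (87.40521240234375, 52.9096794128418), 87.87178039550781)
scene 442
[ 0.40181465 -0.25788734  0.09791337] [ 0.56287895 -0.12085768  0.52366305] [ 0.5148442  -0.19131682  0.10393862]
plane [-0.39004001  1.00842502  0.55332584]
((480.8194885253906, -182.73281860351562), (110.63528442382812, 174.50721740722656), 60.61265182495117)
[ 0.2186662   0.17235414 -3.50819627] [-0.02371739  0.02871008 -0.03178267]
```

View pics/s2.png

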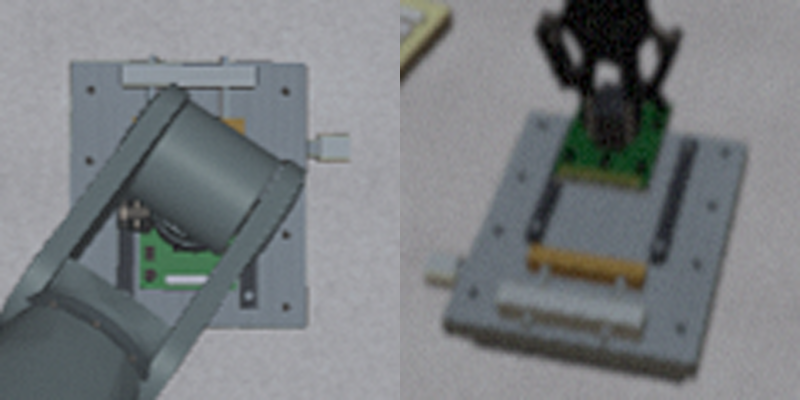

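The board is held level over the stage, contacts (600,175) facing the brass bar (585,262) and between the rails at (545,205) and (675,200). Next I'll refine the lateral offset and yaw from the same pictures.

```bash
python3 - <<'E'
from h import *
rect=lambda P:[np.round(x,1) for x in cv2.minAreaRect((P[:,:2]*1000).astype(np.float32))]
def fit(P,i,j): # line of coord j vs i
    return np.polyfit(P[:,i],P[:,j],1)
s=np.load("scene2.npz");W=s["W"];h=cv2.cvtColor(s["p"],cv2.COLOR_RGB2HSV);X,Y,Z=[W[...,i] for i in range(3)]
sel=(abs(X-.51)<.07)&(abs(Y+.207)<.065)&(Z>.094)&(Z<.112)
P=W[sel];print("board",sel.sum(),rect(P),np.median(P[:,2]),"plane",np.linalg.lstsq(np.c_[P[:,:2],np.ones(len(P))],P[:,2],rcond=None)[0])
for n,c in (("scene0",0),("top0",0)):
    t=np.load(n+".npz");W=t["W"];X,Y,Z=[W[...,i] for i in range(3)];h=cv2.cvtColor(t["p"],cv2.COLOR_RGB2HSV)
    st=(abs(X-.55)<.2)&(abs(Y+.21)<.17)
    for nm,m in dict(plate=st&(Z>.046)&(Z<.054),bar=st&(h[...,1]>90)&(h[...,0]<30)&(Z>.062)&(X>.57)&(X<.63),railL=st&(Z>.0555)&(Z<.0605)&(abs(X-.5)<.06)&(abs(Y+.149)<.02),railR=st&(Z>.0555)&(Z<.0605)&(abs(X-.5)<.06)&(abs(Y+.267)<.02)).items():
        if m.sum()>9: print(n,nm,m.sum(),rect(W[m]),np.round(W[m].mean(0),4))
E
```

```text
board 468 [array([ 498.5, -205.8]), array([ 91.6, 111.1]), np.float64(88.9)] 0.10245809922383853 plane [-0.01712417 -0.00480114  0.11039994]
scene0 plate 2906 [array([ 540.1, -207.6]), array([230.2, 262.9]), np.float64(88.8)] [ 0.5438 -0.2039  0.0485]
scene0 bar 136 [array([ 602.7, -207.7]), array([105.2,  19. ]), np.float64(88.4)] [ 0.6028 -0.2075  0.065 ]
scene0 railL 80 [array([ 500.7, -147. ]), array([ 15.4, 117.9]), np.float64(88.4)] [ 0.5065 -0.1473  0.0571]
scene0 railR 89 [array([ 499.8, -265.1]), array([ 16.2, 119.2]), np.float64(88.2)] [ 0.5032 -0.2649  0.057 ]
top0 plate 3547 [array([ 537.7, -208. ]), array([227.9, 260. ]), np.float64(88.4)] [ 0.529  -0.2086  0.0499]
top0 bar 123 [array([ 600.2, -209.5]), array([102.8,  12.2]), np.float64(89.0)] [ 0.6005 -0.2094  0.0678]
top0 railL 119 [array([ 499.4, -149.4]), array([118.3,  35.3]), np.float64(1.6)] [ 0.5008 -0.1501  0.0578]
top0 railR 111 [array([ 499.4, -267.9]), array([ 34. , 116.3]), np.float64(86.1)] [ 0.498  -0.2674  0.0577]
```

Board and rails agree to within 1 mm in y and 0.5° in yaw. The bar is about 41 mm ahead of the contacts. Lowering while edging forward.

>>> apply_moves:
  moves:
    - {"jaw":0,"offset":[4,0,10],"rot":[0,0,0]}
    - {"jaw":0,"offset":[4,0,12],"rot":[0,0,0]}
    - {"jaw":0,"offset":[4,0,12],"rot":[0,0,0]}
    - {"jaw":0,"offset":[0,0,8],"rot":[0,0,0]}
    - {"jaw":0,"offset":[0,0,2],"rot":[0,0,0]}

```text
time_s: 7.0
eef_pos: [0.5091, -0.2058, 0.0622]
eef_rot: [-0.001, 1.0, -0.013, -0.001]
wrist_force: [0.1, 0.3, -3.1]
opening: 0.344
grasp_force: 60.5
```

>>> apply_moves:
  moves:
    - {"jaw":0,"offset":[0,0,1],"rot":[0,0,0]}
    - {"jaw":0,"offset":[0,0,1],"rot":[0,0,0]}
    - {"jaw":0,"offset":[0,0,0.5],"rot":[0,0,0]}
    - {"jaw":0,"offset":[0,0,0],"rot":[0,0,0]}
    - {"jaw":0,"offset":[0,0,0],"rot":[0,0,0]}

```text
time_s: 7.62
eef_pos: [0.5099, -0.2065, 0.0615]
eef_rot: [0.0, 1.0, -0.013, 0.0]
wrist_force: [-2.9, 0.1, 4.6]
opening: 0.341
grasp_force: 61.6
```

>>> apply_moves:
  moves:
    - {"jaw":0,"offset":[4,0,-0.7],"rot":[0,0,0]}
    - {"jaw":0,"offset":[6,0,0],"rot":[0,0,0]}
    - {"jaw":0,"offset":[6,0,0],"rot":[0,0,0]}
    - {"jaw":0,"offset":[5,0,0],"rot":[0,0,0]}
    - {"jaw":0,"offset":[3,0,0],"rot":[0,0,0]}

```text
time_s: 8.25
eef_pos: [0.534, -0.2069, 0.0615]
eef_rot: [0.0, 1.0, -0.013, -0.0]
wrist_force: [-3.2, 0.3, 3.3]
opening: 0.342
grasp_force: 61.4
```

>>> apply_moves:
  moves:
    - {"jaw":0,"offset":[3,0,0],"rot":[0,0,0]}
    - {"jaw":0,"offset":[3,0,0],"rot":[0,0,0]}
    - {"jaw":0,"offset":[2,0,0],"rot":[0,0,0]}
    - {"jaw":0,"offset":[0,0,0],"rot":[0,0,0]}
    - {"jaw":0,"offset":[0,0,0],"rot":[0,0,0]}

```text
time_s: 8.88
eef_pos: [0.5412, -0.207, 0.0615]
eef_rot: [-0.0, 1.0, -0.013, -0.001]
wrist_force: [-5.7, -0.7, 4.3]
opening: 0.342
grasp_force: 61.4
```

>>> apply_moves:
  moves:
    - {"jaw":0,"offset":[2,0,0],"rot":[0,0,0]}
    - {"jaw":0,"offset":[2,0,0],"rot":[0,0,0]}
    - {"jaw":0,"offset":[2,0,0],"rot":[0,0,0]}
    - {"jaw":0,"offset":[0,0,0],"rot":[0,0,0]}
    - {"jaw":0,"offset":[0,0,0],"rot":[0,0,0]}

```text
time_s: 9.5
eef_pos: [0.5462, -0.2072, 0.0615]
eef_rot: [-0.0, 1.0, -0.013, -0.002]
wrist_force: [-9.1, 0.1, 7.8]
opening: 0.343
grasp_force: 61.9
```

```bash
cat > m.py <<'E'
from h import *
import sys
rect=lambda P:[np.round(x,1) for x in cv2.minAreaRect((P[:,:2]*1000).astype(np.float32))]
p,d=ctrl.camera("scene");W=cloud("scene",d);X,Y,Z=[W[...,i] for i in range(3)];h=cv2.cvtColor(p,cv2.COLOR_RGB2HSV)
cv2.imwrite(f"pics/{sys.argv[1]}.png",cv2.resize(p[140:240,170:290],(720,600),interpolation=cv2.INTER_CUBIC)[...,::-1])
st=(abs(X-.55)<.2)&(abs(Y+.21)<.17)
b=st&(h[...,1]>90)&(h[...,0]<30)&(Z>.062)&(X>.57)&(X<.65)
print("bar",b.sum(),rect(W[b]),np.round(W[b].mean(0),4))
t=np.load("scene0.npz");k=(40,);
g=st&(h[...,1]>80)&(h[...,0]>38)&(h[...,0]<85)&(Z>.053)&(Z<.064)
P=W[g];print("green",g.sum(),rect(P),"plane",np.round(np.linalg.lstsq(np.c_[P[:,:2],np.ones(len(P))],P[:,2],rcond=None)[0],3))
o=ctrl.get_obs();print(o["wrist_force"],o["torque"],o["eef_pos"])
E
python3 m.py s3
```

```text
bar 174 [array([ 594.2, -206.2]), array([109.8,  46.6]), np.float64(89.0)] [ 0.6037 -0.2064  0.0902]
green 289 [array([ 542.2, -206.6]), array([88.2, 90.5]), np.float64(89.0)] plane [0.01  0.007 0.053]
[-9.02694872 -0.173662    7.63598744] [0.10053216 1.25345296 0.20056953] [ 0.5462493  -0.20719809  0.06154419]
```

View pics/s3.png

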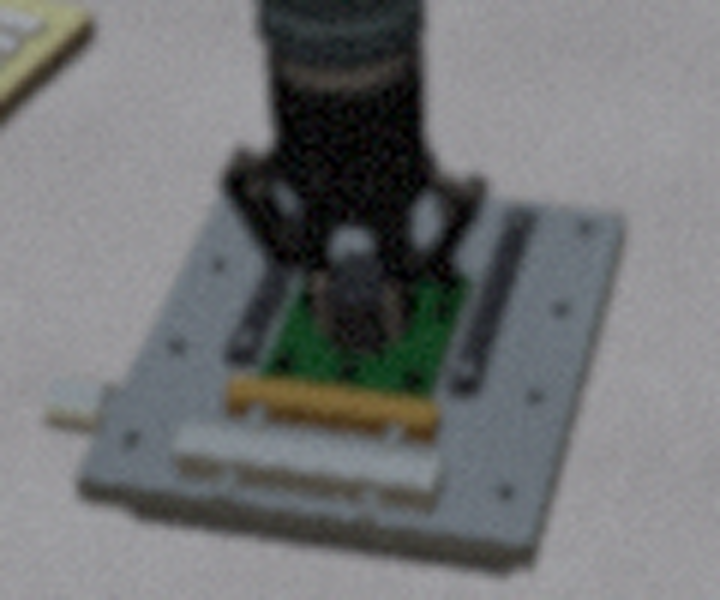

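The board is flat between the rails with its front edge square against the bar (335,395), and the bar is part-way in towards the fixed block (310,460). I estimate ~6.7 mm, so I'm pushing ~5 mm further.

>>> apply_moves:
  moves:
    - {"jaw":0,"offset":[2,0,-0.3],"rot":[0,0,0]}
    - {"jaw":0,"offset":[2,0,0],"rot":[0,0,0]}
    - {"jaw":0,"offset":[2,0,0],"rot":[0,0,0]}
    - {"jaw":0,"offset":[0,0,0],"rot":[0,0,0]}
    - {"jaw":0,"offset":[0,0,0],"rot":[0,0,0]}

```text
time_s: 10.18
eef_pos: [0.5515, -0.2073, 0.0616]
eef_rot: [-0.0, 1.0, -0.013, -0.002]
wrist_force: [-12.3, -0.1, 7.7]
opening: 0.339
grasp_force: 62.0
```

```bash
sed -i 's/(Z>.062)&(X>.57)&(X<.65)/(Z>.062)\&(Z<.072)\&(X>.585)\&(X<.65)/' m.py; python3 m.py s4; python3 - <<'E'
import numpy as np,cv2
from h import *
t0=np.load("scene0.npz")
p1,d1=ctrl.camera("scene")
pt,dt=ctrl.camera("top"); 
def bar(p,d,cam):
    W=cloud(cam,d);X,Y,Z=[W[...,i] for i in range(3)];h=cv2.cvtColor(p,cv2.COLOR_RGB2HSV)
    m=(h[...,1]>80)&(h[...,0]<30)&(X>.57)&(X<.64)&(abs(Y+.208)<.06)&(Z>.05)&(Z<.075)
    # project ray on bar top plane z=.067
    P=ctrl.camera_params(cam);K=np.array(P["K"]);T=np.array(P["cam_to_world"]);v,u=np.nonzero(m)
    r=np.c_[(u-K[0,2])/K[0,0],(v-K[1,2])/K[1,1],np.ones(len(u))]@T[:3,:3].T
    Q=T[:3,3]+r*((.067-T[2,3])/r[:,2])[:,None]
    # x of stage-rotated
    a=np.radians(-1.4);xs=Q[:,0]*np.cos(a)+Q[:,1]*np.sin(a);ys=-Q[:,0]*np.sin(a)+Q[:,1]*np.cos(a)
    print(cam,len(u)); 
    for lo,hi in((-.24,-.22),(-.22,-.2),(-.2,-.18),(-.18,-.16),(-.16,-.14)):
        k=(ys>lo)&(ys<hi)
        if k.sum()>4: print("  ",lo,k.sum(),np.round(np.percentile(xs[k],[5,50,95])*1000,1))
bar(t0["p"],t0["d"],"scene");bar(p1,d1,"scene")
t=np.load("top0.npz");bar(t["p"],t["d"],"top");bar(pt,dt,"top")
o=ctrl.get_obs();print(o["wrist_force"],o["eef_pos"])
E
```

```text
bar 144 [array([ 613.3, -207.9]), array([104.8,  19.7]), np.float64(89.5)] [ 0.6135 -0.2074  0.065 ]
green 302 [array([ 543.1, -206.9]), array([88.2, 96.7]), np.float64(88.9)] plane [-0.002  0.006  0.059]
[-12.25127843  -0.75959959   7.96311412] [-0.03941143  1.62678958  0.14974518] [ 0.5515083  -0.20730787  0.0616132 ]
scene 185
   -0.24 30 [601.7 610.9 621.2]
   -0.22 36 [602.  613.5 623.5]
   -0.2 39 [601.6 612.6 624. ]
   -0.18 38 [601.7 612.4 624.1]
   -0.16 31 [602.3 611.6 623.2]
scene 215
   -0.24 37 [609.3 620.2 632.8]
   -0.22 44 [609.6 622.4 634.9]
   -0.2 45 [609.7 622.8 635. ]
   -0.18 43 [609.8 621.  633.3]
   -0.16 38 [610.2 621.4 633.8]
top 133
   -0.24 27 [600.8 607.3 610.7]
   -0.22 24 [600.7 605.6 610.5]
   -0.2 24 [600.6 605.5 610.4]
   -0.18 26 [600.4 606.9 612.6]
   -0.16 24 [600.3 605.2 610.1]
top 0
[-11.64368434  -0.58608534   7.35631889] [ 0.5515012  -0.20734504  0.06161932]
```

View pics/s4.png

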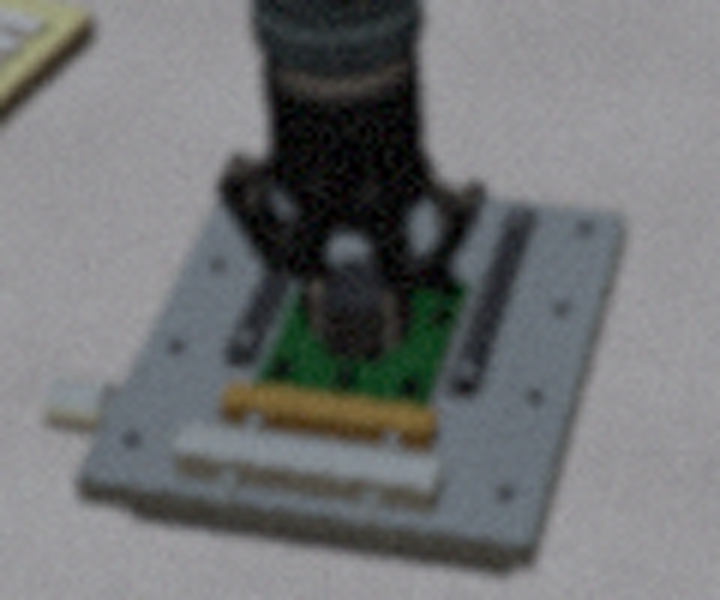

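Pictures put the bar at ~10.5 mm in, with the board still square and flat against it at (330,400). Adding just over 1 mm, then holding.

>>> apply_moves:
  moves:
    - {"jaw":0,"offset":[0.8,0,0],"rot":[0,0,0]}
    - {"jaw":0,"offset":[0.6,0,0],"rot":[0,0,0]}
    - {"jaw":0,"offset":[0,0,0],"rot":[0,0,0]}
    - {"jaw":0,"offset":[0,0,0],"rot":[0,0,0]}
    - {"jaw":0,"offset":[0,0,0],"rot":[0,0,0]}

```text
time_s: 10.95
eef_pos: [0.5525, -0.2074, 0.0617]
eef_rot: [-0.0, 1.0, -0.013, -0.003]
wrist_force: [-13.8, -0.4, 9.4]
opening: 0.343
grasp_force: 62.2
```

```bash
python3 m.py s5; python3 m.py s6
```

```text
bar 146 [array([ 614.5, -207.7]), array([104.8,  19.6]), np.float64(89.1)] [ 0.6149 -0.2087  0.065 ]
green 299 [array([ 546.3, -207.1]), array([88.1, 93.9]), np.float64(89.4)] plane [0.005 0.001 0.054]
[-13.35249259  -1.34413465   9.27541494] [-0.04185023  1.89269606  0.18319946] [ 0.55251708 -0.20734106  0.06165153]
bar 147 [array([ 614.2, -208.2]), array([104.7,  19.5]), np.float64(87.4)] [ 0.6147 -0.2069  0.0649]
green 291 [array([ 545.6, -207.6]), array([89.2, 95.8]), np.float64(88.8)] plane [0.01  0.007 0.053]
[-14.73432786  -0.35978693   9.28136702] [-0.03401493  1.89092539  0.1411831 ] [ 0.55250118 -0.20736256  0.06164525]
```

The bar is now ~11.8 mm in (9 N). Holding.

>>> apply_moves:
  moves:
    - {"jaw":0,"offset":[0,0,0],"rot":[0,0,0]}
    - {"jaw":0,"offset":[0,0,0],"rot":[0,0,0]}
    - {"jaw":0,"offset":[0,0,0],"rot":[0,0,0]}
    - {"jaw":0,"offset":[0,0,0],"rot":[0,0,0]}
    - {"jaw":0,"offset":[0,0,0],"rot":[0,0,0]}

```text
time_s: 11.68
eef_pos: [0.5525, -0.2074, 0.0616]
eef_rot: [-0.0, 1.0, -0.013, -0.003]
wrist_force: [-13.7, -1.1, 9.7]
opening: 0.345
grasp_force: 62.2
```

>>> apply_moves:
  moves:
    - {"jaw":0,"offset":[0,0,0],"rot":[0,0,0]}
    - {"jaw":0,"offset":[0,0,0],"rot":[0,0,0]}
    - {"jaw":0,"offset":[0,0,0],"rot":[0,0,0]}
    - {"jaw":0,"offset":[0,0,0],"rot":[0,0,0]}
    - {"jaw":0,"offset":[0,0,0],"rot":[0,0,0]}

```text
time_s: 12.3
eef_pos: [0.5525, -0.2073, 0.0616]
eef_rot: [-0.0, 1.0, -0.013, -0.003]
wrist_force: [-13.6, -0.4, 8.2]
opening: 0.347
grasp_force: 62.2
```

>>> apply_moves:
  moves:
    - {"jaw":0,"offset":[0,0,0],"rot":[0,0,0]}
    - {"jaw":0,"offset":[0,0,0],"rot":[0,0,0]}
    - {"jaw":0,"offset":[0,0,0],"rot":[0,0,0]}
    - {"jaw":0,"offset":[0,0,0],"rot":[0,0,0]}
    - {"jaw":0,"offset":[0,0,0],"rot":[0,0,0]}

```text
time_s: 12.92
eef_pos: [0.5525, -0.2073, 0.0616]
eef_rot: [-0.0, 1.0, -0.013, -0.003]
wrist_force: [-14.1, -1.0, 10.1]
opening: 0.345
grasp_force: 62.2
```

>>> apply_moves:
  moves:
    - {"jaw":0,"offset":[0,0,0],"rot":[0,0,0]}
    - {"jaw":0,"offset":[0,0,0],"rot":[0,0,0]}
    - {"jaw":0,"offset":[0,0,0],"rot":[0,0,0]}
    - {"jaw":0,"offset":[0,0,0],"rot":[0,0,0]}
    - {"jaw":0,"offset":[0,0,0],"rot":[0,0,0]}

```text
time_s: 13.55
eef_pos: [0.5525, -0.2073, 0.0616]
eef_rot: [-0.0, 1.0, -0.013, -0.003]
wrist_force: [-14.0, -0.3, 9.8]
opening: 0.341
grasp_force: 62.2
```

>>> apply_moves:
  moves:
    - {"jaw":0,"offset":[0,0,0],"rot":[0,0,0]}
    - {"jaw":0,"offset":[0,0,0],"rot":[0,0,0]}
    - {"jaw":0,"offset":[0,0,0],"rot":[0,0,0]}
    - {"jaw":0,"offset":[0,0,0],"rot":[0,0,0]}
    - {"jaw":0,"offset":[0,0,0],"rot":[0,0,0]}

```text
time_s: 14.18
eef_pos: [0.5526, -0.2074, 0.0617]
eef_rot: [-0.0, 1.0, -0.013, -0.003]
wrist_force: [-14.5, -0.3, 9.2]
opening: 0.34
grasp_force: 62.2
```

>>> apply_moves:
  moves:
    - {"jaw":0,"offset":[0,0,0],"rot":[0,0,0]}
    - {"jaw":0,"offset":[0,0,0],"rot":[0,0,0]}
    - {"jaw":0,"offset":[0,0,0],"rot":[0,0,0]}
    - {"jaw":0,"offset":[0,0,0],"rot":[0,0,0]}
    - {"jaw":0,"offset":[0,0,0],"rot":[0,0,0]}

```text
time_s: 14.8
eef_pos: [0.5525, -0.2073, 0.0617]
eef_rot: [-0.0, 1.0, -0.013, -0.003]
wrist_force: [-13.6, -0.6, 9.4]
opening: 0.339
grasp_force: 62.2
```

```bash
python3 m.py s7 && python3 -c "
from h import *
print(ctrl.get_obs()['time_s'],ctrl.hand_in())"
```

```text
bar 142 [array([ 614.2, -207.5]), array([103.2,  19.1]), np.float64(89.7)] [ 0.6149 -0.2082  0.0652]
green 300 [array([ 545.8, -208.3]), array([89.1, 93.6]), np.float64(87.9)] plane [-0.     0.001  0.057]
[-13.84091112  -1.621361    10.46028501] [-0.00375953  1.97035774  0.12774884] [ 0.5525095  -0.20733112  0.06163528]
the job is handed in; nothing more can be done
14.85 None
```

I handed the job in with the board still gripped, flat between the rails and square against the bar, which the camera put about 12 mm in (about 9 N); it had been held steady there for almost 4 s.

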